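Shut the ultrasonic cleaner's lid and start it

ROBOT

A 6-joint arm with a two-finger parallel gripper is mounted at the origin on the work surface. World frame = base frame: x ahead of the robot, y to its left, z up, the work surface at z = 0. Lengths are in mm, angles in rad, forces in N, time in s.
With the tool pointing down it reaches from about 350 to 975 mm from the base axis. Payload 7.1 kg.
Tool frame: the origin (TCP) lies between the finger pads; the fingertips stand 8 mm ahead of it and the grasp point (between the pads) lies 11 mm behind it; x points along the fingers, y is the direction in which the jaws open and shut, and the axes are right-handed (so a half turn about x gives the same grasp; the last joint's range is limited). The gripper opens to 88 mm and grips with 3 to 60 N. Pads are 20 mm wide; open, the fingers measure 115 mm over their backs; the gripper's body (75 mm by 178 mm) begins 61 mm behind the grasp point.
Start: joints at [1.298, 0.423, 1.63, -0, 1.089, -0.019], TCP at [156.896, 604.97, 230.675] pointing down, gripper open.
Joint ranges: [-3, 3], [-0.9, 2.11], [0.09, 2.58], [-1.31, 4.45], [0.11, 2.69], [-2.54, 2.54]. Speed limits (rad/s): [2.39, 2.39, 3.01, 3.14, 3.14, 3.14].

INTERFACE

Orientations are given as a rotation vector (axis times angle).
In Python, from workcell import ctrl gives the robot as it stands.
- The arm moves only by the tool apply_moves, never from a script. Its argument "increments" is a list of rows, each an object with "gripper": the opening in per cent of the stroke, from 0 (shut) to 100 (fully open); "delta_pos": the shift along the tool's x, y, z in cm, a list of three; "dr": the turn, a rotation vector about the tool's x, y, z in rad, a list of three. In form: [{"gripper": gripper, "delta_pos": [dx, dy, dz], "dr": [ax, ay, az]}, ...]. A call has exactly 5 rows; each row shifts and turns the commanded pose from where the row before left it, along the tool's axes as they then stand; what a row does not reach is not made up. A row lasts 1/12 s, in which the tool goes at most 41.7 mm and 7.16 degrees, less where a joint would pass 70% of its speed; a pose out of reach is approached as far as the arm can. A call with a gripper value outside its range is refused whole. The fingers move at their own pace and stop on an object; the grip force is fixed at half the most. Time passes only in rows, so rows that do not move let the fingers close, or fill a call up. It gives the time, the measured TCP pose, the force and the opening at its end, in the units of the state.
- ctrl.get_obs(): the state, without advancing time (a new reading comes with each control period).
- ctrl.get_image(name): name is "scene" or "top"; returns a dict with "img" (420x560x3 uint8, red, green, blue), "range_z" (420x560 float32, mm along the optical axis (not along the pixel's ray), 0 where there is no reading), "mtx" (3x3 intrinsics, pixels), "rvec" (rotation vector, rad) and "tvec" (3), from world to camera coordinates, as OpenCV has them. Camera axes: x right, y down, z forward; pixel columns grow to the right and rows downward; lengths in mm; the calibration is good to about 2 mm. A picture is of the moment at which its call begins.
- ctrl.close_job(): hands the job in, once; it reports no verdict.
The state is a dict: "t": time; "qpos": joint angles; "qvel": joint speeds; "joint_torque": joint torques, N m; "ee_pos": TCP position; "orientation": TCP orientation; "ft_force": force on the tool from outside, world axes, zero at the start; "moment": the same for the moment, N m; "width": finger opening in mm.
Only numpy, scipy, OpenCV 4.12 (cv2) and the standard library are available. Lean on these libraries where they do the work, as an engineer would, in place of code of your own. Each camera call takes 0.05 s, during which the arm holds its last target. There are 200 camera calls.

TASK

The ultrasonic cleaner is loaded and its hinged steel lid stands open: push the lid all the way shut with the fingertips, without slamming it, and only then press the large round start button on the control unit all the way down and let it spring back. Do not swing the lid back upright, do not press the narrow rectangular stop key beside the button, and leave the glassware, the bottle and the syringe where they are; nothing is to be lifted or carried.

Things in the scene. Friction and masses are not known exactly. Their poses are not given: they have to be found in the camera images.
- cleaner: The ultrasonic cleaner, fixed to the bench: an open-topped brushed steel tank 200 (its x) x 250 (its y) x 140 mm high, walls 12 mm. Origin at the centre of its underside, z up, -x its front (towards the robot, roughly). Its lid is hinged along the far top rim.
- lid (a joint): Angle of the lid in rad: 0 fully shut (lying flat on the rim), growing as it opens, 1.57 upright, stop at 1.75. It starts between about 0.8 and 1.3, leaning over the tank towards the robot. A stiff hinge (friction about 0.37 N m) holds it at any angle, so it must be pushed the whole way; 2 to 4 N near the free edge move it.
- lid_hinge (a point): Centre of the lid's hinge line, 140 mm above the bench at the tank's far rim (100 mm along the cleaner's +x from its centre). The frame turns with the lid: -x runs along the lid from hinge to free edge, y along the hinge line, z out of the lid's outer face (up when shut). Underside of the lid at z = 0, outer face at z = 8 mm.
- lid_edge (a point): Middle of the lid's free edge, on its outer face; axes as lid_hinge. The lid is a flat steel plate 200 (hinge to edge) x 250 x 8 mm; in the middle of its outer face, 100 mm from the hinge, stands a small knob 22 mm across and 28 mm high. When shut this point is about 148 mm above the bench.
- control: The cleaner's control unit, fixed to the bench on one side of the cleaner, left or right (a white stirrer with a round plate on top, 100 x 130 x 53 mm, stands on the other side): a grey box 100 (its x) x 130 (its y) x 50 mm high with a bare metal panel on top. Origin at the centre of its underside, z up.
- start_top (a point): Centre of the top of the start button: a large round black push button, 32 mm across in a 48 mm round steel collar, 32 mm along the control unit's +y from its centre. Its top is about 72 mm above the bench, about 10 mm above the collar.
- start (a joint): Travel of the start button in m: 0 released, 0.006 fully pressed (pressed straight down); it springs back. It takes 1.5 N to begin to move and about 5 N to go fully down.
- stop_top (a point): Centre of the top of the stop key, 36 mm along the control unit's -y from its centre: a narrow rectangular black key 38 x 14 mm, its top about 68 mm above the bench.
- stop (a joint): Travel of the stop key in m: 0 released, 0.006 fully pressed.
- beaker: Glass beaker, 68 mm across and 85 mm high, standing inside the tank (below the rim). Origin at the centre of its underside.
- bottle: Amber glass bottle, 60 mm across and 130 mm high, standing to one side of the cleaner. Origin at the centre of its underside.
- flask: Conical glass flask, 72 mm across the foot and 103 mm high, standing on the other side of the cleaner. Origin at the centre of its underside.
- syringe: White plastic syringe about 140 mm long and 22 mm thick, lying on the bench behind the cleaner (beyond it from the robot). Origin near its middle, at the bench; x along it.
Mind the look-alikes: they are no part of the job. Leave any blue or turquoise look-alike of the control alone.

How it is judged (in metres and radians):
On the way, in this order (a step that is already met when the one before it is completed fails the run):
1. the lid is pushed fully shut (value of joint lid below 0.05 rad), for 0.2 s.
2. the start button is pressed down, the lid being shut (value of joint start above 0.0048 m and value of joint lid below 0.05 rad), for 0.05 s.
At the end, for the whole second after the job is handed in: The lid lies shut (within 0.05 rad), the start button has been pressed (over 4.8 mm of its 6 mm) after that and has sprung back (within 1 mm), the stop key is up (within 1 mm), and the beaker, bottle, flask and syringe stand still within 25 mm of where they were (value of joint lid below 0.05 rad and value of joint each of start, stop below 0.001 m and distance of each of beaker, bottle, flask, syringe from where it was at the start of the episode below 0.025 m and linear speed of each of beaker, bottle, flask, syringe below 0.02 m/s); the robot touches nothing.
It fails at once if the start button is pressed while the lid is open (value of joint start above 0.003 m and value of joint lid above 0.1 rad).
It fails at once if the stop key is pressed (over 3 mm) (value of joint stop above 0.003 m).
It fails at once if the lid is slammed (closing faster than 4 rad/s) (velocity of joint lid below -4 rad/s).
It fails at once if the lid is swung back to upright or beyond (over 1.5 rad) (value of joint lid above 1.5 rad).
It fails at once if the beaker, bottle, flask or syringe is lifted, carried or pushed away (moved over 25 mm) (distance of any of beaker, bottle, flask, syringe from where it was at the start of the episode above 0.025 m).
It also fails if it takes over 48 s, if anything falls off the work surface, if the arm or the gripper's body presses on something with over 40 N, if the wrist force passes 120 N, or if a joint passes its speed limit or range.

## Working session

There is one attempt and no reset: what is moved stays moved. The work goes in short steps, Python scripts to look and compute and a tool call to move; the robot and the scene stay as the last step left them, time stands still between calls to the robot, and variables do not carry over. Pictures are saved under pics/ and viewed, about 8 in all and at most 12, crops included, and the job is handed in when it is done.

Besides the shell and the picture viewer there is one more tool, called after "Emit:" by a JSON object that holds its "method" and its "body". apply_moves: Moves the arm, as the interface text tells. Its arguments: {"type":"object","properties":{"increments":{"type":"array","items":{"type":"object","properties":{"gripper":{"type":"number"},"delta_pos":{"type":"array","items":{"type":"number"}},"dr":{"type":"array","items":{"type":"number"}}}}}},"required":["increments"]}

```bash
mkdir -p pics; cat > h.py <<'E'
import numpy as np,cv2
from workcell import ctrl
def cam(n):
    d=ctrl.get_image(n); d['R']=cv2.Rodrigues(np.array(d['rvec'],float))[0]; d['t']=np.array(d['tvec'],float).ravel()
    z=d['range_z']; K=np.array(d['mtx']); v,u=np.mgrid[:420,:560]
    c=np.stack([(u-K[0,2])/K[0,0]*z,(v-K[1,2])/K[1,1]*z,z],-1)
    d['P']=(c-d['t'])@d['R']; d['P'][z==0]=np.nan
    return d
def save(d,f,crop=None):
    im=d['img'][:,:,::-1]
    if crop: a,b,c,e=crop; im=cv2.resize(im[b:e,a:c],None,fx=3,fy=3)
    cv2.imwrite('pics/'+f,im)
E
python3 - <<'E'
from h import *
for n in('scene','top'):
    d=cam(n); save(d,n+'0.png'); np.save(n+'0.npy',d['P']); print(n,-d['R'].T@d['t'])
print(ctrl.get_obs())
E
```

```text
scene [ 915.9151011   658.59370864 1183.40800745]
top [ 294.75191942   91.00019822 1431.16789693]
{'t': 0.1, 'qpos': array([ 1.29798000e+00,  4.23752582e-01,  1.63059650e+00,  4.94263134e-06,
        1.08859298e+00, -1.89998581e-02]), 'qvel': array([ 1.11907105e-03, -2.92880170e-05, -2.54336725e-03, -7.84660889e-04,
        1.72540796e-04, -4.09851094e-04]), 'joint_torque': array([ 2.44187240e-04, -5.45609987e+01, -2.74319923e+01,  6.44855713e-02,
        1.88354863e-02, -1.24535262e-06]), 'ee_pos': array([156.78127812, 604.51809287, 229.99352212]), 'orientation': array([ 0.19820719,  1.56179727, -0.200308  ]), 'ft_force': array([-0.24735005, -0.94194869,  0.29334285]), 'moment': array([ 0.01730053,  0.03011522, -0.01278861]), 'width': 87.68528803192336}
```

View pics/scene0.png

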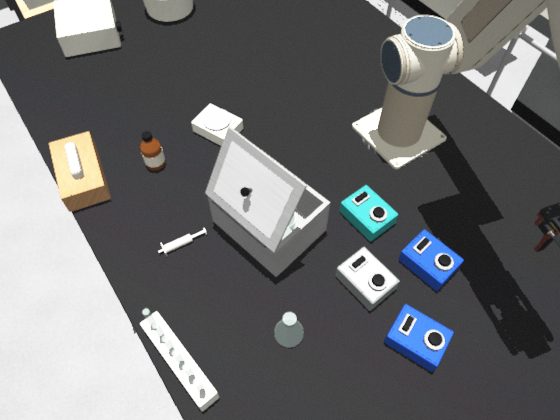

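View pics/top0.png

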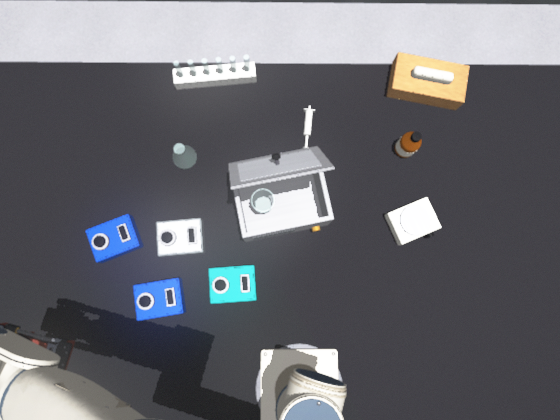

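The scene image shows the lid leaning open at (255,190), with the knob at (245,191). In the top image it is at (280,167).

Control candidates in the top image are grey (180,237), blue (112,238), blue (158,299) and turquoise (232,284). Only the grey one fits: it has the bare metal panel and sits beside the cleaner opposite the white stirrer at (413,221). Its round button is at about (167,237) and the stop key at about (191,236).

```bash
python3 - <<'E'
from h import *
T=np.load('top0.npy');S=np.load('scene0.npy')
im=cv2.imread('pics/top0.png'); si=cv2.imread('pics/scene0.png')
cv2.imwrite('pics/crop0.png',np.hstack([cv2.resize(im[205:270,140:220],(400,325)),cv2.resize(si[240:305,330:410],(400,325))]))
for n,P,pts in(('top',T,[(167,237),(191,236),(180,237),(280,160),(240,210),(326,205),(243,235),(329,221),(262,203)]),('scene',S,[(378,281),(359,264),(255,190),(245,191)])):
    for u,v in pts: print(n,u,v,P[v,u].round(1))
# control box top: points z 40..66 near
P=T; m=(P[...,2]>40)&(P[...,2]<80); m[:, :145]=0;m[:,215:]=0;m[:205]=0;m[265:]=0
q=P[m]; print('ctl',len(q),q.mean(0),cv2.minAreaRect(q[:,:2].astype(np.float32)))
b=m&(P[...,2]>66); 
for z in (60,64,66,68,70): 
    n,l,s,c=cv2.connectedComponentsWithStats((m&(P[...,2]>z)).astype(np.uint8)); print(z,[(c[i].round(1),s[i,4],P[l==i].mean(0).round(1)) for i in range(1,n) if s[i,4]>8])
# dark blobs
g=im.max(2); mm=((g<70)&m).astype(np.uint8); n,l,s,c=cv2.connectedComponentsWithStats(mm)
print([(c[i].round(1),s[i],P[l==i].mean(0).round(1)) for i in range(1,n) if s[i,4]>15])
# lid from scene: plane fit
Q=S[155:215,215:290].reshape(-1,3); Q=Q[Q[:,2]>150]
rng=np.random.default_rng(0);best=0
for _ in range(300):
    a=Q[rng.choice(len(Q),3,0)]; nn=np.cross(a[1]-a[0],a[2]-a[0]); nn/=np.linalg.norm(nn)+1e-9
    k=abs((Q-a[0])@nn)<4
    if k.sum()>best: best=k.sum();K=k
I=Q[K];c=I.mean(0);nn=np.linalg.svd(I-c,full_matrices=0)[2][2]; nn*=np.sign(nn[2]); print('lid',best,len(Q),c,nn,'angle',np.arccos(nn[2]))
X=S.reshape(-1,3);k=(abs((X-c)@nn)<5)&(np.linalg.norm(X-c,axis=1)<180)&(X[:,2]>120);I=X[k]
d=np.array([nn[0],nn[1]]);d/=np.linalg.norm(d);h=np.array([-d[1],d[0],0])
print('dir front->',d,'h',h); print('z',np.percentile(I[:,2],[0.5,99.5]),'h-range',np.percentile(I@h,[1,99]))
for z0,z1 in((135,165),(I[:,2].max()-15,999)):
    w=I[(I[:,2]>z0)&(I[:,2]<z1)];print(z0,len(w),w.mean(0))
# tank rim
w=T[(abs(T[...,2]-140)<6)];w=w[(abs(w[:,0]-c[0])<250)&(abs(w[:,1]-c[1])<160)];print('rim',len(w),cv2.minAreaRect(w[:,:2].astype(np.float32)))
E
```

```text
top 167 237 [420.3 367.4  73.5]
top 191 236 [423.5 301.6  68. ]
top 180 237 [422.3 335.3  51.1]
top 280 160 [607.1  55.1 208.8]
top 240 210 [486.8 161.3 137.3]
top 326 205 [501.4 -71.6 130.9]
top 243 235 [419.1 152.6 140.2]
top 329 221 [462.3 -83.8  93.4]
top 262 203 [525.4 103.3  17.7]
scene 378 281 [426.  375.6  70.1]
scene 359 264 [433.8 312.3  67.4]
scene 255 190 [585.5  76.5 237.3]
scene 245 191 [609.6  71.6 246.8]
ctl 1615 [424.14978049 335.7902667   54.3613067 ] ((425.36614990234375, 337.71881103515625), (100.60530090332031, 131.7215118408203), 4.640210151672363)
60 [(array([191.4, 234.3]), np.int32(94), array([428.4, 300.7,  66.6])), (array([167.2, 236.6]), np.int32(200), array([421.8, 368. ,  68.2]))]
64 [(array([191.1, 234.4]), np.int32(69), array([427.9, 301.3,  68.4])), (array([166.6, 236.1]), np.int32(139), array([423. , 369. ,  70.8]))]
66 [(array([191.1, 234.4]), np.int32(54), array([427.9, 301.3,  69.4])), (array([166.9, 236.3]), np.int32(115), array([422.3, 368. ,  72. ]))]
68 [(array([166.9, 236.5]), np.int32(103), array([421.7, 367.8,  72.5])), (array([190.8, 232.1]), np.int32(17), array([434.3, 302. ,  70.5])), (array([190.5, 238.5]), np.int32(11), array([416.3, 302.5,  71.1]))]
70 [(array([166.7, 236.2]), np.int32(86), array([422.6, 368.3,  73.3]))]
[]
lid 3933 4119 [585.75358967  60.95266431 240.0793577 ] [0.84171198 0.17025707 0.51238021] angle 1.0328421323938453
dir front-> [0.98014957 0.19825949] h [-0.19825949  0.98014957  0.        ]
z [138.88855986 315.47154555] h-range [-173.90129202   71.08161599]
135 828 [634.2478473   79.1557437  152.07998761]
303.04767412486177 623 [542.09287384  62.08368596 309.96852885]
rim 861 ((540.73876953125, 52.01899719238281), (208.9591522216797, 250.3043670654297), 11.55543041229248)
```

View pics/crop0.png

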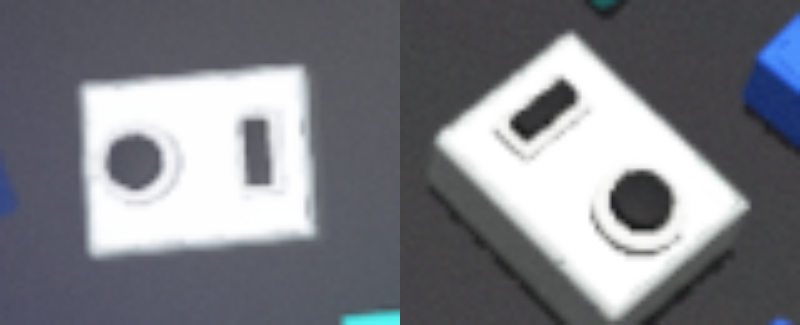

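The crops confirm the grey unit: round black button in its steel collar, narrow key on the other side. Lid angle is about 1.03, hinge about (639,72,140) and button about (422.5,369,72). Next I'll work out the tool axes and the approach.

```bash
cat >> h.py <<'E'
from scipy.spatial.transform import Rotation as Ro
H=np.array([639,72,140.]);D=np.array([.98,.199,0]);Z=np.array([0,0,1.])
def lidpt(a,r,off=0): return H+r*(-np.cos(a)*D+np.sin(a)*Z)+(8+off)*(np.sin(a)*D+np.cos(a)*Z)
def to(tip,frm=None):
    o=ctrl.get_obs();R=Ro.from_rotvec(o['orientation']).as_matrix()
    return (R.T@(np.array(tip)-(o['ee_pos']+8*R[:,0] if frm is None else frm))/10).round(2)
E
python3 - <<'E'
from h import *
o=ctrl.get_obs();R=Ro.from_rotvec(o['orientation']).as_matrix();print(R.round(3))
A=np.array([157,605,380.]);B=lidpt(1.03,170,70);B[2]=400
print(to(A),to(B,A),B,lidpt(1.03,170))
E
```

```text
[[-0.     0.251  0.968]
 [-0.001  0.968 -0.251]
 [-1.    -0.001 -0.   ]]
[-1.58e+01  3.00e-02  1.00e-02] [ -1.95 -40.4   58.18] [618.76311516  67.89067338 400.        ] [559.9524045   55.94849847 289.85937892]
```

Emit:
{"method": "apply_moves", "body": {"increments": [{"gripper": 0, "delta_pos": [-4, 0, 0], "dr": [-0.113, 0, 0]}, {"gripper": 0, "delta_pos": [-4, 0, 0], "dr": [-0.113, 0, 0]}, {"gripper": 0, "delta_pos": [-4, 0, 0], "dr": [-0.113, 0, 0]}, {"gripper": 0, "delta_pos": [-4, 0, 0], "dr": [-0.113, 0, 0]}, {"gripper": 0, "delta_pos": [-2, 0, 0], "dr": [0, 0, 0]}]}}

```text
t: 0.52
ee_pos: [157.1, 606.0, 416.0]
orientation: [-0.156, 1.563, 0.165]
ft_force: [0.1, 1.0, 0.4]
width: 58.0
```

```bash
python3 - <<'E'
from h import *
o=ctrl.get_obs();R=Ro.from_rotvec(o['orientation']).as_matrix();print(R.round(3),o['ee_pos'],o['width'])
B=lidpt(1.03,170,70);B[2]=400
print(to(B))
E
```

```text
[[ 0.002 -0.203  0.979]
 [ 0.006  0.979  0.203]
 [-1.     0.005  0.003]] [157.14030708 605.99229746 416.01614561] 57.954058986166174
[  0.56 -62.07  34.28]
```

Emit:
{"method": "apply_moves", "body": {"increments": [{"gripper": 0, "delta_pos": [0, -3.45, 1.9], "dr": [0, 0, 0]}, {"gripper": 0, "delta_pos": [0, -3.45, 1.9], "dr": [0, 0, 0]}, {"gripper": 0, "delta_pos": [0, -3.45, 1.9], "dr": [0, 0, 0]}, {"gripper": 0, "delta_pos": [0, -3.45, 1.9], "dr": [0, 0, 0]}, {"gripper": 0, "delta_pos": [0, -3.45, 1.9], "dr": [0, 0, 0]}]}}

```text
t: 0.93
ee_pos: [284.6, 452.9, 410.3]
orientation: [-0.157, 1.565, 0.156]
ft_force: [1.0, 0.1, -0.3]
width: 24.6
```

Emit:
{"method": "apply_moves", "body": {"increments": [{"gripper": 0, "delta_pos": [0, -3.45, 1.9], "dr": [0, 0, 0]}, {"gripper": 0, "delta_pos": [0, -3.45, 1.9], "dr": [0, 0, 0]}, {"gripper": 0, "delta_pos": [0, -3.45, 1.9], "dr": [0, 0, 0]}, {"gripper": 0, "delta_pos": [0, -3.45, 1.9], "dr": [0, 0, 0]}, {"gripper": 0, "delta_pos": [0, -3.45, 1.9], "dr": [0, 0, 0]}]}}

```text
t: 1.35
ee_pos: [411.8, 302.3, 410.5]
orientation: [-0.156, 1.565, 0.156]
ft_force: [0.2, 0.7, -0.5]
width: 0.4
```

Emit:
{"method": "apply_moves", "body": {"increments": [{"gripper": 0, "delta_pos": [0, -3.45, 1.9], "dr": [0, 0, 0]}, {"gripper": 0, "delta_pos": [0, -3.45, 1.9], "dr": [0, 0, 0]}, {"gripper": 0, "delta_pos": [0, -3.45, 1.9], "dr": [0, 0, 0]}, {"gripper": 0, "delta_pos": [0, -3.45, 1.9], "dr": [0, 0, 0]}, {"gripper": 0, "delta_pos": [0, -3.45, 1.9], "dr": [0, 0, 0]}]}}

```text
t: 1.77
ee_pos: [539.0, 151.9, 410.4]
orientation: [-0.156, 1.566, 0.156]
ft_force: [0.9, 0.6, -0.3]
width: 0.6
```

```bash
python3 - <<'E'
from h import *
o=ctrl.get_obs();R=Ro.from_rotvec(o['orientation']).as_matrix();print(R.round(3),o['ee_pos'],o['qpos'])
B=lidpt(1.03,170,50);B[2]=380
print(to(B),to(lidpt(1.03,170,25)))
E
```

```text
[[-0.001 -0.197  0.98 ]
 [-0.     0.98   0.197]
 [-1.     0.    -0.001]] [538.96311462 151.88196944 410.41624498] [ 2.53378255e-01  1.68071728e-01  1.56646165e+00  9.25608242e-05
  1.40755646e+00 -1.51548808e+00]
[ 2.24 -9.81  4.46] [ 9.97 -9.81  2.32]
```

Emit:
{"method": "apply_moves", "body": {"increments": [{"gripper": 0, "delta_pos": [0, -3.3, 1.8], "dr": [0, 0, 0]}, {"gripper": 0, "delta_pos": [0, -3.3, 1.8], "dr": [0, 0, 0]}, {"gripper": 0, "delta_pos": [0, -3.2, 1.4], "dr": [0, 0, 0]}, {"gripper": 0, "delta_pos": [3.5, 0, 0], "dr": [0, 0, 0]}, {"gripper": 0, "delta_pos": [3.5, 0, 0], "dr": [0, 0, 0]}]}}

```text
t: 2.18
ee_pos: [608.6, 65.5, 341.1]
orientation: [-0.153, 1.561, 0.153]
ft_force: [-0.3, 0.1, -1.0]
width: 0.3
```

```bash
python3 - <<'E'
from h import *
o=ctrl.get_obs();print(o['ee_pos'],o['ft_force'])
d=cam('scene');save(d,'s1.png',(180,100,380,290))
prev=None
for a in (1.03,.9,.7,.5,.3,.15,.0): 
    p=lidpt(a,170); print(a,p.round(0),to(p) if prev is None else to(p,prev)); prev=p
E
```

```text
[608.60179612  65.51523402 341.12524165] [-0.2902633   0.14959632 -1.03349257]
1.03 [560.  56. 290.] [ 3.46 -0.13 -4.45]
0.9 [542.  52. 278.] [ 1.19 -0.01 -1.86]
0.7 [517.  47. 256.] [ 2.28 -0.01 -2.52]
0.5 [497.  43. 229.] [ 2.73 -0.01 -2.02]
0.3 [482.  40. 198.] [ 3.08 -0.01 -1.44]
0.15 [475.  39. 173.] [ 2.46 -0.01 -0.66]
0.0 [472.  38. 148.] [ 2.53 -0.   -0.29]
```

View pics/s1.png

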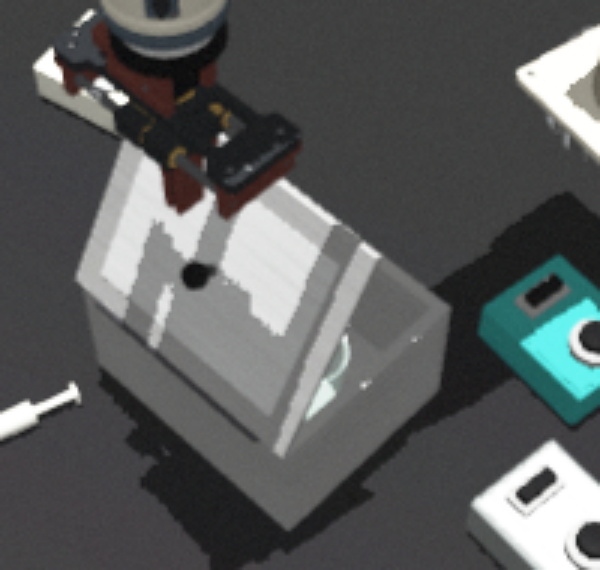

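The closed fingertips hang on the hinge side of the outer face, in line with the knob at (195,273) in the crop, and clear of the lid. Now I'll close in.

Emit:
{"method": "apply_moves", "body": {"increments": [{"gripper": 0, "delta_pos": [0.7, 0, -0.4], "dr": [0, 0, 0]}, {"gripper": 0, "delta_pos": [0.7, 0, -0.6], "dr": [0, 0, 0]}, {"gripper": 0, "delta_pos": [0.7, 0, -0.6], "dr": [0, 0, 0]}, {"gripper": 0, "delta_pos": [0.7, 0, -0.7], "dr": [0, 0, 0]}, {"gripper": 0, "delta_pos": [0.7, 0, -0.7], "dr": [0, 0, 0]}]}}

```text
t: 2.65
ee_pos: [576.8, 61.8, 306.5]
orientation: [-0.156, 1.563, 0.156]
ft_force: [-0.2, -0.4, 0.6]
width: 0.5
```

Emit:
{"method": "apply_moves", "body": {"increments": [{"gripper": 0, "delta_pos": [0.2, 0, -0.6], "dr": [0, 0, 0]}, {"gripper": 0, "delta_pos": [0.3, 0, -0.6], "dr": [0, 0, 0]}, {"gripper": 0, "delta_pos": [0.3, 0, -0.5], "dr": [0, 0, 0]}, {"gripper": 0, "delta_pos": [0.3, 0, -0.5], "dr": [0, 0, 0]}, {"gripper": 0, "delta_pos": [0.3, 0, -0.5], "dr": [0, 0, 0]}]}}

```text
t: 3.07
ee_pos: [550.6, 56.3, 292.0]
orientation: [-0.156, 1.564, 0.156]
ft_force: [0.7, 0.6, 1.2]
width: 0.6
```

```bash
cat > lid.py <<'E'
from h import *
import sys
o=ctrl.get_obs();tip=o['ee_pos']-8*Z;v=tip-H;x=v@D
print('tip',tip.round(1),'F',o['ft_force'].round(1),'x',x.round(1),'z',v[2].round(1))
# angle such that corner (x-10) lies on outer face
f=np.hypot(x-10,v[2]);a=np.pi-np.arctan2(v[2],x-10)-np.arcsin(8/f);print('a if touching',a.round(3),'r',f.round(0))
S=cam('scene');X=S['P'].reshape(-1,3)-H;k=(abs(X@np.cross(Z,D))<120)&(abs(X@np.cross(Z,D))>85)&(X@D<20)&(X@D>-230)&(X[:,2]>8);X=X[k]
al=np.pi-np.arctan2(X[:,2],X@D);f=np.hypot(X[:,2],X@D);al=(al-np.arcsin(np.clip(8/f,0,1)))[(f>100)&(f<195)]
print('lid angle by depth',np.median(al).round(3),len(al))
E
python3 lid.py
```

```text
tip [550.6  56.3 284. ] F [0.7 0.6 1.2] x -89.8 z 144.0
a if touching 0.919 r 175.0
lid angle by depth 0.913 927
```

The lid is moving (0.91 by depth, 0.92 by fingertip contact). I'll follow the arc.

Emit:
{"method": "apply_moves", "body": {"increments": [{"gripper": 0, "delta_pos": [0.9, 0, -1.1], "dr": [0, 0, 0]}, {"gripper": 0, "delta_pos": [0.9, 0, -1.0], "dr": [0, 0, 0]}, {"gripper": 0, "delta_pos": [1.0, 0, -0.9], "dr": [0, 0, 0]}, {"gripper": 0, "delta_pos": [1.1, 0, -0.9], "dr": [0, 0, 0]}, {"gripper": 0, "delta_pos": [1.2, 0, -0.8], "dr": [0, 0, 0]}]}}

```text
t: 3.53
ee_pos: [504.2, 46.8, 240.5]
orientation: [-0.156, 1.565, 0.155]
ft_force: [-0.5, 0.2, 0.6]
width: 0.7
```

```bash
python3 lid.py
```

```text
tip [504.2  46.8 232.5] F [-0.5  0.2  0.6] x -137.1 z 92.5
a if touching 0.515 r 174.0
lid angle by depth 0.507 954
```

Emit:
{"method": "apply_moves", "body": {"increments": [{"gripper": 0, "delta_pos": [1.1, 0, -0.6], "dr": [0, 0, 0]}, {"gripper": 0, "delta_pos": [1.1, 0, -0.5], "dr": [0, 0, 0]}, {"gripper": 0, "delta_pos": [1.1, 0, -0.4], "dr": [0, 0, 0]}, {"gripper": 0, "delta_pos": [1.1, 0, -0.3], "dr": [0, 0, 0]}, {"gripper": 0, "delta_pos": [1.1, 0, -0.3], "dr": [0, 0, 0]}]}}

```text
t: 4.0
ee_pos: [484.1, 42.8, 185.5]
orientation: [-0.156, 1.565, 0.156]
ft_force: [0.4, 1.0, 0.4]
width: 0.7
```

Emit:
{"method": "apply_moves", "body": {"increments": [{"gripper": 0, "delta_pos": [0.6, 0, -0.1], "dr": [0, 0, 0]}, {"gripper": 0, "delta_pos": [0.5, 0, -0.1], "dr": [0, 0, 0]}, {"gripper": 0, "delta_pos": [0.4, 0, 0], "dr": [0, 0, 0]}, {"gripper": 0, "delta_pos": [0.3, 0, 0], "dr": [0, 0, 0]}, {"gripper": 0, "delta_pos": [0.2, 0, 0], "dr": [0, 0, 0]}]}}

```text
t: 4.42
ee_pos: [482.3, 42.5, 165.6]
orientation: [-0.156, 1.565, 0.156]
ft_force: [-1.1, -0.5, -0.2]
width: 0.3
```

```bash
python3 lid.py
```

```text
tip [482.3  42.5 157.6] F [-1.1 -0.5 -0.2] x -159.4 z 17.6
a if touching 0.057 r 170.0
lid angle by depth 0.05 833
```

Emit:
{"method": "apply_moves", "body": {"increments": [{"gripper": 0, "delta_pos": [0.3, 0, 0], "dr": [0, 0, 0]}, {"gripper": 0, "delta_pos": [0.2, 0, 0], "dr": [0, 0, 0]}, {"gripper": 0, "delta_pos": [0.2, 0, 0], "dr": [0, 0, 0]}, {"gripper": 0, "delta_pos": [0.1, 0, 0], "dr": [0, 0, 0]}, {"gripper": 0, "delta_pos": [0, 0, 0], "dr": [0, 0, 0]}]}}

```text
t: 4.88
ee_pos: [482.0, 42.5, 157.5]
orientation: [-0.156, 1.565, 0.156]
ft_force: [0.2, -0.8, -1.1]
width: 0.5
```

Emit:
{"method": "apply_moves", "body": {"increments": [{"gripper": 0, "delta_pos": [0.05, 0, 0], "dr": [0, 0, 0]}, {"gripper": 0, "delta_pos": [0.05, 0, 0], "dr": [0, 0, 0]}, {"gripper": 0, "delta_pos": [0.05, 0, 0], "dr": [0, 0, 0]}, {"gripper": 0, "delta_pos": [0, 0, 0], "dr": [0, 0, 0]}, {"gripper": 0, "delta_pos": [0, 0, 0], "dr": [0, 0, 0]}]}}

```text
t: 5.3
ee_pos: [482.0, 42.5, 156.8]
orientation: [-0.156, 1.565, 0.156]
ft_force: [-2.8, -1.4, 6.4]
width: 0.1
```

```bash
python3 lid.py
```

```text
tip [482.   42.5 148.8] F [-2.8 -1.4  6.4] x -159.7 z 8.8
a if touching 0.004 r 170.0
lid angle by depth 0.012 357
```

The tip is at the 148 mm shut height and force is rising. One more small push to confirm the stop, then I'll lift off.

Emit:
{"method": "apply_moves", "body": {"increments": [{"gripper": 0, "delta_pos": [0.05, 0, 0], "dr": [0, 0, 0]}, {"gripper": 0, "delta_pos": [0.05, 0, 0], "dr": [0, 0, 0]}, {"gripper": 0, "delta_pos": [0, 0, 0], "dr": [0, 0, 0]}, {"gripper": 0, "delta_pos": [0, 0, 0], "dr": [0, 0, 0]}, {"gripper": 0, "delta_pos": [0, 0, 0], "dr": [0, 0, 0]}]}}

```text
t: 5.77
ee_pos: [482.1, 42.5, 156.7]
orientation: [-0.156, 1.565, 0.156]
ft_force: [-6.0, -0.4, 17.8]
width: 0.6
```

Emit:
{"method": "apply_moves", "body": {"increments": [{"gripper": 0, "delta_pos": [-0.5, 0, 0], "dr": [0, 0, 0]}, {"gripper": 0, "delta_pos": [-2, 0, 0], "dr": [0, 0, 0]}, {"gripper": 0, "delta_pos": [-3, 0, 0], "dr": [0, 0, 0]}, {"gripper": 0, "delta_pos": [-3, 0, 0], "dr": [0, 0, 0]}, {"gripper": 0, "delta_pos": [0, 0, 0], "dr": [0, 0, 0]}]}}

```text
t: 6.18
ee_pos: [485.1, 42.7, 245.3]
orientation: [-0.156, 1.556, 0.155]
ft_force: [0.9, -0.1, 0.2]
width: 0.5
```

```bash
python3 lid.py; python3 - <<'E'
from h import *
print(to([422.5,369,180]))
E
```

```text
tip [485.1  42.7 237.3] F [ 0.9 -0.1  0.2] x -156.6 z 97.3
a if touching 0.487 r 193.0
lid angle by depth 0.009 332
[ 5.48 33.22  0.36]
```

The force rose to 18 N with no further motion, and the lid stayed at about 0.01 after release. On to the button.

Emit:
{"method": "apply_moves", "body": {"increments": [{"gripper": 0, "delta_pos": [0, 3.3, 0], "dr": [0, 0, 0]}, {"gripper": 0, "delta_pos": [0, 3.3, 0], "dr": [0, 0, 0]}, {"gripper": 0, "delta_pos": [0, 3.3, 0], "dr": [0, 0, 0]}, {"gripper": 0, "delta_pos": [0, 3.3, 0], "dr": [0, 0, 0]}, {"gripper": 0, "delta_pos": [0, 3.3, 0], "dr": [0, 0, 0]}]}}

```text
t: 6.65
ee_pos: [448.4, 205.3, 239.0]
orientation: [-0.156, 1.567, 0.155]
ft_force: [0.5, -0.4, 0.3]
width: 0.3
```

Emit:
{"method": "apply_moves", "body": {"increments": [{"gripper": 0, "delta_pos": [0, 3.3, 0], "dr": [0, 0, 0]}, {"gripper": 0, "delta_pos": [0, 3.3, 0], "dr": [0, 0, 0]}, {"gripper": 0, "delta_pos": [0, 3.3, 0], "dr": [0, 0, 0]}, {"gripper": 0, "delta_pos": [0, 3.3, 0], "dr": [0, 0, 0]}, {"gripper": 0, "delta_pos": [0, 3.5, 0.4], "dr": [0, 0, 0]}]}}

```text
t: 7.07
ee_pos: [419.0, 369.6, 238.7]
orientation: [-0.157, 1.567, 0.155]
ft_force: [0.9, -0.1, -0.6]
width: 0.3
```

Emit:
{"method": "apply_moves", "body": {"increments": [{"gripper": 0, "delta_pos": [3, 0, 0], "dr": [0, 0, 0]}, {"gripper": 0, "delta_pos": [3, 0, 0], "dr": [0, 0, 0]}, {"gripper": 0, "delta_pos": [3, 0, 0], "dr": [0, 0, 0]}, {"gripper": 0, "delta_pos": [3, 0, 0], "dr": [0, 0, 0]}, {"gripper": 0, "delta_pos": [0, 0, 0], "dr": [0, 0, 0]}]}}

```text
t: 7.48
ee_pos: [416.8, 365.8, 113.9]
orientation: [-0.161, 1.574, 0.151]
ft_force: [-0.9, -1.8, -0.6]
width: 0.7
```

```bash
python3 - <<'E'
from h import *
print(ctrl.get_obs()['ee_pos'],to([422.5,369,72]))
save(cam('scene'),'s2.png',(290,190,470,330))
E
```

```text
[416.83058883 365.83420678 113.8672083 ] [3.38 0.22 0.66]
```

View pics/s2.png

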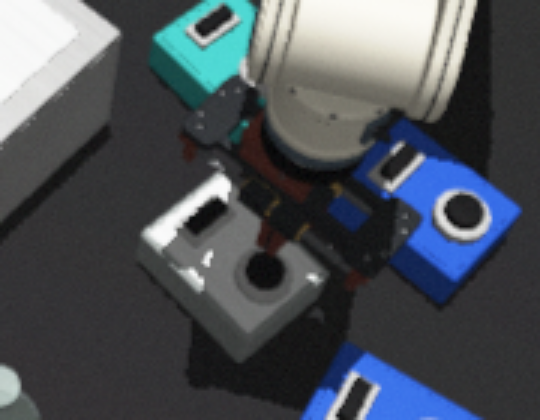

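The closed fingertip is at crop (268,238), just above and short of the grey unit's round button at (265,270). The stop key at (208,215) is clear. I'll correct by the 7 mm and press in small steps.

Emit:
{"method": "apply_moves", "body": {"increments": [{"gripper": 0, "delta_pos": [1, 0.2, 0.6], "dr": [0, 0, 0]}, {"gripper": 0, "delta_pos": [1, 0, 0], "dr": [0, 0, 0]}, {"gripper": 0, "delta_pos": [0.8, 0, 0], "dr": [0, 0, 0]}, {"gripper": 0, "delta_pos": [0, 0, 0], "dr": [0, 0, 0]}, {"gripper": 0, "delta_pos": [0, 0, 0], "dr": [0, 0, 0]}]}}

```text
t: 7.95
ee_pos: [426.1, 371.8, 92.2]
orientation: [-0.156, 1.565, 0.155]
ft_force: [-0.3, -0.0, 0.3]
width: 0.6
```

```bash
python3 - <<'E'
from h import *
print(ctrl.get_obs()['ft_force'],to([422.5,369,72]),to([422.5,369,66]))
E
```

```text
[-0.32270332 -0.04503143  0.30524871] [ 1.22 -0.2  -0.4 ] [ 1.82 -0.2  -0.4 ]
```

Emit:
{"method": "apply_moves", "body": {"increments": [{"gripper": 0, "delta_pos": [0.5, -0.2, -0.4], "dr": [0, 0, 0]}, {"gripper": 0, "delta_pos": [0.5, 0, 0], "dr": [0, 0, 0]}, {"gripper": 0, "delta_pos": [0.3, 0, 0], "dr": [0, 0, 0]}, {"gripper": 0, "delta_pos": [0.2, 0, 0], "dr": [0, 0, 0]}, {"gripper": 0, "delta_pos": [0, 0, 0], "dr": [0, 0, 0]}]}}

```text
t: 8.37
ee_pos: [422.2, 368.9, 76.9]
orientation: [-0.156, 1.566, 0.155]
ft_force: [-1.7, -1.1, 2.7]
width: 0.4
```

Emit:
{"method": "apply_moves", "body": {"increments": [{"gripper": 0, "delta_pos": [0.1, 0, 0], "dr": [0, 0, 0]}, {"gripper": 0, "delta_pos": [0.1, 0, 0], "dr": [0, 0, 0]}, {"gripper": 0, "delta_pos": [0.05, 0, 0], "dr": [0, 0, 0]}, {"gripper": 0, "delta_pos": [0, 0, 0], "dr": [0, 0, 0]}, {"gripper": 0, "delta_pos": [0, 0, 0], "dr": [0, 0, 0]}]}}

```text
t: 8.78
ee_pos: [422.3, 369.0, 74.7]
orientation: [-0.156, 1.566, 0.155]
ft_force: [-2.0, -2.4, 5.0]
width: 0.6
```

Emit:
{"method": "apply_moves", "body": {"increments": [{"gripper": 0, "delta_pos": [0.05, 0, 0], "dr": [0, 0, 0]}, {"gripper": 0, "delta_pos": [0.05, 0, 0], "dr": [0, 0, 0]}, {"gripper": 0, "delta_pos": [0.05, 0, 0], "dr": [0, 0, 0]}, {"gripper": 0, "delta_pos": [0, 0, 0], "dr": [0, 0, 0]}, {"gripper": 0, "delta_pos": [0, 0, 0], "dr": [0, 0, 0]}]}}

```text
t: 9.2
ee_pos: [422.5, 369.1, 74.2]
orientation: [-0.156, 1.565, 0.156]
ft_force: [-5.7, -4.2, 15.4]
width: 0.5
```

The button has bottomed: tip at 66.2 mm, and 15 N against the 5 N needed for full travel. Lifting straight off.

Emit:
{"method": "apply_moves", "body": {"increments": [{"gripper": 0, "delta_pos": [-0.5, 0, 0], "dr": [0, 0, 0]}, {"gripper": 0, "delta_pos": [-1, 0, 0], "dr": [0, 0, 0]}, {"gripper": 0, "delta_pos": [-3, 0, 0], "dr": [0, 0, 0]}, {"gripper": 0, "delta_pos": [-4, 0, 0], "dr": [0, 0, 0]}, {"gripper": 0, "delta_pos": [-4, 0, 0], "dr": [0, 0, 0]}]}}

```text
t: 9.62
ee_pos: [422.4, 369.1, 199.3]
orientation: [-0.156, 1.566, 0.155]
ft_force: [1.0, 0.1, 0.0]
width: 0.6
```

Emit:
{"method": "apply_moves", "body": {"increments": [{"gripper": 0, "delta_pos": [-2, 3, -3], "dr": [0, 0, 0]}, {"gripper": 0, "delta_pos": [0, 3, -3], "dr": [0, 0, 0]}, {"gripper": 0, "delta_pos": [0, 3, -2], "dr": [0, 0, 0]}, {"gripper": 0, "delta_pos": [0, 3, 0], "dr": [0, 0, 0]}, {"gripper": 0, "delta_pos": [0, 0, 0], "dr": [0, 0, 0]}]}}

```text
t: 10.03
ee_pos: [324.0, 472.9, 217.4]
orientation: [-0.155, 1.562, 0.162]
ft_force: [0.1, -0.3, -0.3]
width: 0.3
```

```bash
python3 - <<'E'
from h import *
o=ctrl.get_obs();print(o['ee_pos'],o['ft_force'],abs(o['qvel']).max())
d=cam('scene');save(d,'s3.png');P=d['P'];S=np.load('scene0.npy')
for n,(u,v) in dict(start=(378,281),stop=(359,264)).items(): print(n,np.nanmedian(P[v-2:v+3,u-2:u+3,2]),np.nanmedian(S[v-2:v+3,u-2:u+3,2]))
E
python3 lid.py
```

```text
[324.00142413 472.91580429 217.39124711] [ 0.06104588 -0.31240554 -0.28506827] 0.06523106451901095
start 71.64034112842263 70.08507475219847
stop 65.09822057220357 65.10379014607258
tip [324.6 470.7 208.8] F [-0.6  0.6 -0. ] x -228.8 z 68.8
a if touching 0.248 r 249.0
lid angle by depth 0.009 336
```

View pics/s3.png

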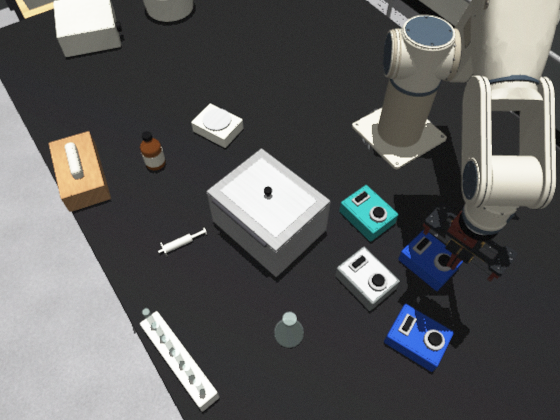

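The lid lies flat with its knob at (268,191). The bottle (152,152), flask (289,330) and syringe (183,241) are where they started, and the button (378,281) is up again. The arm is clear, so I'll hand in.

```bash
python3 -c "
from h import *
print(ctrl.close_job())"
```

```text
the job is handed in; nothing more can be done
None
```

I pushed the lid shut with the closed fingertips, then pressed the start button on the grey control unit and let it spring back. I then moved the arm clear and handed the job in at about 10 s of the 48 s allowed; the hand-in gives no verdict.

- **Lid:** It started at about 1.03 rad. After release it read 0.009 rad by depth, and it still read that after the button press. The final push rose to about 18 N with no further motion. I kept the push slow, roughly 1 rad/s on average, but lid speed was not measured directly.
- **Start button:** The fingertips bottomed at 66.2 mm with 15 N on them, about 6 mm below the released height. Afterwards the button top read 71.6 mm, compared with 70.1 mm at the start, which is within depth noise.
- **Stop key:** Its height reading did not change (65.1 mm before and after).
- **Other items:** The bottle, flask and syringe look unmoved in the last picture. The beaker is hidden under the lid, so I could not check it, but nothing reached into the tank.
- **Disagreement:** One position reading above the button was taken while the arm was still settling and was about 5 mm off. I corrected it before pressing.

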